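# Bolt down the U-clamp on the frame maker's T-slot jig

## Robot

A 6-joint arm with a two-finger parallel gripper is mounted at the origin on the work surface. World frame = base frame: x ahead of the robot, y to its left, z up, the work surface at z = 0. Lengths are in m, angles in rad, forces in N, time in s.
With the tool pointing down it reaches from about 0.375 to 0.9 m from the base axis. Payload 3.1 kg.
Tool frame: the origin (TCP) lies between the finger pads; the fingertips stand 19 mm ahead of it and the grasp point (between the pads) is the TCP; z points along the fingers, y is the direction in which the jaws open and shut (so a half turn about z gives the same grasp; the last joint's range is limited). The gripper opens to 87 mm and grips with 3 to 60 N. Pads are 19 mm wide; open, the fingers measure 117 mm over their backs; the gripper's body (75 mm by 190 mm) begins 51 mm behind the grasp point.
Start: joints at [0.993, 0.527, 1.433, -0, 1.181, -0.178], TCP at [0.243, 0.576, 0.242] pointing down, gripper open.
Joint ranges: [-3.08, 3.08], [-0.75, 2.2], [0.22, 2.44], [-1.43, 4.57], [0, 2.65], [-2.85, 2.85]. Speed limits (rad/s): [2.79, 2.79, 3.14, 3.14, 3.14, 3.14].

## Interface

Orientations are given as a unit quaternion [x, y, z, w].
In Python, from rig import robot gives the robot as it stands.
- The arm moves only by the tool apply_moves, never from a script. Its argument "series" is a list of rows, each a list of 7 numbers: the shift along the tool's x, y, z in cm, then the turn, a rotation vector about the tool's x, y, z in degrees, then the opening, from 0 (shut) to 1 (fully open). In form: [[dx, dy, dz, rx, ry, rz, grip], ...]. A call has 1 to 5 rows; each row is the pose to reach, as a shift and turn from the pose commanded when the call began, along the tool's axes at that moment; what a row does not reach only later rows make up. A row lasts 1/12 s, in which the tool goes at most 41.7 mm and 7.16 degrees, less where a joint would pass 70% of its speed; a pose out of reach is approached as far as the arm can. A call with a gripper value outside its range is refused whole. The fingers move at their own pace and stop on an object; "newtons" is the grip in N (left out, the last holds). Time passes only in rows, so rows that repeat a pose let the fingers close. It gives the time, the measured TCP pose, the force and the opening at its end, in the units of the state.
- robot.get_obs(): the state, without advancing time (a new reading comes with each control period).
- robot.camera(name): name is "scene" or "top"; returns the picture (400x640x3 uint8, red, green, blue); there is no depth.
- robot.camera_params(name): a dict with "mtx" (3x3 intrinsics, pixels), "D" ([k1, k2, p1, p2, k3] as OpenCV has them; the pictures are not rectified), "origin" and "rotation" of the camera in the world. Camera axes: x right, y down, z forward; pixel columns grow to the right and rows downward; lengths in m; the calibration is good to about 2 mm. A picture is of the moment at which its call begins. camera_params takes no time and is no camera call.
- robot.hand_in(): hands the job in, once; it reports no verdict.
The state is a dict: "time": time; "q": joint angles; "joint_velocities": joint speeds; "joint_torque": joint torques, N m; "position": TCP position; "tool_rot": TCP orientation; "ft_force": force on the tool from outside, world axes, zero at the start; "moment": the same for the moment, N m; "grip_width": finger opening in m.
Only numpy, scipy, OpenCV 4.12 (cv2) and the standard library are available. Lean on these libraries where they do the work, as an engineer would, in place of code of your own. Each camera call takes 0.05 s, during which the arm holds its last target. There are 200 camera calls.

## Task

Take the clamp bolt with the red wing nut from the rack, leaving the blue one where it is, and drop its hammer head down between the two bars of the U-clamp on the jig, about the middle of the bars, into the T-slot until its washer lies on the bars. Then turn the wing clockwise (seen from above): the head first turns a quarter turn, square under the slot's lips, and then the nut tightens until it stops; let go.

Things in the scene. Friction and masses are not known exactly. Their poses are not given: they have to be found in the camera images.
- red_bolt_grip (a point): Red-winged bolt, 0.27 kg, upright in a 12 mm deep rack trough (lift straight up): centre of the wing, on the axis, 90 mm over the head's underside; x along the head, z up; turns with the bolt, not the nut. Head 50 (x) x 18 x 12 mm; 44 mm square washer, underside 31 mm below this point, top 26 below. Wing: upright plate 44 (x while loose) x 10 x 30 mm high. In the rack this point is 98 mm above the table.
- red_nut (a joint): Turn of the red wing nut on its bolt, rad, clockwise from above: 0 loose (wing in line with the head), stop at 0.35, tight from 0.2. Stiff (0.2 N m; stays put): turning the wing carries the bolt round until its head stops on the slot's sides 70 to 95 degrees from the slot; then the nut turns.
- clamp_seat (a point): Midway between the two dark 14 mm bars of the U-clamp on the jig, level with their tops, 72 mm over the table; x along bars and slot, z up. Bars: 28 mm gap, free 40 mm either way along x. Jig: 280 x 140 mm board, top 30 mm below this point; slot mouth 28 mm, inside 49.6 mm wide, lips 12 mm thick, floor 66 mm below. Head enters along x; washer on bars: wing centre 31 mm above this point. All fixed.
- blue_bolt_grip (a point): The same bolt with a blue wing, in the rack's other trough 100 mm away, not wanted: centre of its wing, 90 mm above the underside of its head.

How it is judged:
On the way, in this order (a step that is already met when the one before it is completed fails the run):
1. the red bolt's head goes down into the slot in line with it, washer on the U-clamp's bars (x of red_bolt_grip in the frame of clamp_seat between -0.02 and 0.02 m and y of red_bolt_grip in the frame of clamp_seat between -0.01 and 0.01 m and z of red_bolt_grip in the frame of clamp_seat between 0.024 and 0.039 m and angle between red_bolt_grip's own z axis and vertical below 0.17 rad and angle between the x axis of red_bolt_grip and the x axis of clamp_seat, either way round below 0.4 rad), for 0.1 s.
2. the head is turned square under the lips and the nut is tight (x of red_bolt_grip in the frame of clamp_seat between -0.02 and 0.02 m and y of red_bolt_grip in the frame of clamp_seat between -0.01 and 0.01 m and z of red_bolt_grip in the frame of clamp_seat between 0.024 and 0.039 m and angle between red_bolt_grip's own z axis and vertical below 0.17 rad and angle between the x axis of red_bolt_grip and the y axis of clamp_seat, either way round below 0.55 rad and value of joint red_nut above 0.2 rad), for 0.2 s.
At the end, for the whole second after the job is handed in: The red bolt stands upright (within 10 degrees) in the U-clamp, within 20 mm of its middle along the slot and 10 mm across, washer on the bars (wing centre 24 to 39 mm above the clamp's middle point), head across the slot within 31 degrees, nut turned at least 0.2 rad, released and at rest (all of step 2 and velocity of joint red_nut between -0.05 and 0.05 rad/s); the robot touches nothing.
It fails at once if the blue bolt is moved by more than 30 mm (distance of blue_bolt_grip from where it was at the start of the episode above 0.03 m).
It also fails if it takes over 38 s, if anything falls off the work surface, if the arm or the gripper's body presses on something with over 40 N, if the wrist force passes 120 N, or if a joint passes its speed limit or range.

## Working session

There is one attempt and no reset: what is moved stays moved. The work goes in short steps, Python scripts to look and compute and a tool call to move; the robot and the scene stay as the last step left them, time stands still between calls to the robot, and variables do not carry over. Pictures are saved under pics/ and viewed, about 8 in all and at most 12, crops included, and the job is handed in when it is done.

Besides the shell and the picture viewer there is one more tool, called after "Emit:" by a JSON object that holds its "method" and its "body", one argument or row to a line. apply_moves: Moves the arm, as the interface text tells. Its arguments: {"type":"object","properties":{"series":{"type":"array"},"newtons":{"type":"number"}},"required":["series"]}

```bash
mkdir -p pics; ls
python3 - <<'E'
from rig import robot
import cv2
for n in ("scene","top"):
    cv2.imwrite(f"pics/{n}0.png",robot.camera(n)[:,:,::-1])
    p=robot.camera_params(n);print(n,p)
print(robot.get_obs())
E
```

```text
pics
scene {'mtx': array([[493.5286161 ,   0.        , 320.96111715],
       [  0.        , 493.5286161 , 197.0088407 ],
       [  0.        ,   0.        ,   1.        ]]), 'D': array([-0.00795382,  0.        ,  0.        ,  0.        ,  0.        ]), 'origin': array([1.00191568, 0.72261032, 0.7263756 ]), 'rotation': array([ 0.25319781,  0.85215038, -0.4380153 , -0.13369065])}
top {'mtx': array([[367.59373952,   0.        , 314.8843043 ],
       [  0.        , 367.59373952, 202.92741515],
       [  0.        ,   0.        ,   1.        ]]), 'D': array([-0.07528777,  0.        ,  0.        ,  0.        ,  0.        ]), 'origin': array([ 0.37441727, -0.03942617,  0.90689931]), 'rotation': array([-0.69927169,  0.70913668, -0.05995186,  0.06745406])}
{'time': 0.1, 'q': array([ 9.92508886e-01,  5.28360125e-01,  1.43376919e+00, -1.74059292e-05,
        1.18142232e+00, -1.78498826e-01]), 'joint_velocities': array([-9.18947012e-04, -1.74859220e-03, -4.23922561e-03,  3.63415670e-04,
        2.73345466e-03, -4.53620024e-05]), 'joint_torque': array([ 8.83100211e-05, -4.40985847e+01, -1.77149802e+01,  6.35359087e-02,
        5.34088165e-02, -1.96845633e-05]), 'position': array([0.24289306, 0.57519101, 0.24067908]), 'tool_rot': array([ 1.98562403e-01,  9.80087758e-01, -9.13174474e-04, -3.54372193e-04]), 'ft_force': array([ 0.2451297 , -0.82668935, -0.01267333]), 'moment': array([0.00484683, 0.02884983, 0.04718588]), 'grip_width': 0.08716325983681275}
```

View pics/top0.png

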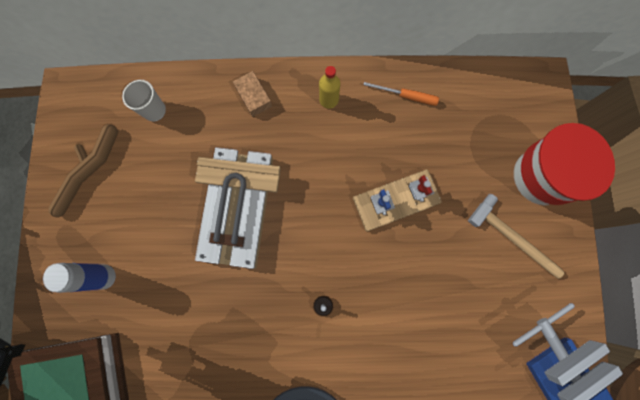

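View pics/scene0.png

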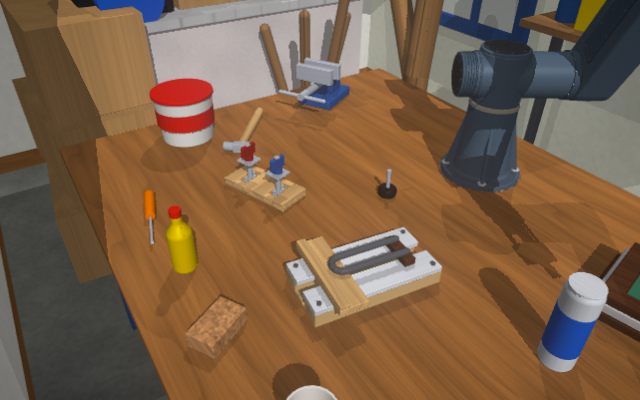

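The top view shows the red bolt near (421,187), the blue one near (381,203) and the U-clamp around (230,210), with its bend up at (235,180). The scene view shows the red wing near (248,150) and the clamp near (370,255). Next I'll crop in for precise pixels.

Run:
```python
import cv2,numpy as np
t=cv2.imread("pics/top0.png");s=cv2.imread("pics/scene0.png")
def c(im,x,y,w,h,k): return cv2.resize(im[y:y+h,x:x+w],None,fx=k,fy=k,interpolation=cv2.INTER_CUBIC)
a=c(t,190,145,80,130-5,4) # 320x500
b=c(t,345,160,100,75,4.0) #400x300
d=c(s,220,135,90,75,4.0)   #360x300
out=np.zeros((600,800,3),np.uint8)
out[:500,:320]=a; out[:300,330:730]=b; out[300:600,330:690]=d
cv2.imwrite("pics/crop.png",out)
for n,im in(("top",t),("scene",s)):
    h=cv2.cvtColor(im,cv2.COLOR_BGR2HSV)
    m=((h[...,0]<8)|(h[...,0]>172))&(h[...,1]>150)&(h[...,2]>50)
    k,l,st,ce=cv2.connectedComponentsWithStats(m.astype(np.uint8))
    for i in range(1,k):
        if st[i,4]>15: print(n,st[i],ce[i])
```

```text
top [325  66  11  12 104] [330.14423077  71.11538462]
top [ 539  123   76   79 4651] [576.93377768 161.32229628]
top [522 140  49  65 738] [535.66260163 179.21409214]
top [418 176  13  18 104] [423.49038462 185.98076923]
scene [ 150   79   63   27 1361] [180.55914769  91.99853049]
scene [155 106  59  27 870] [185.74712644 122.08390805]
scene [241 142  14  19 184] [247.81521739 151.66304348]
scene [168 206  13  13 139] [174.23021583 211.58992806]
```

View pics/crop.png

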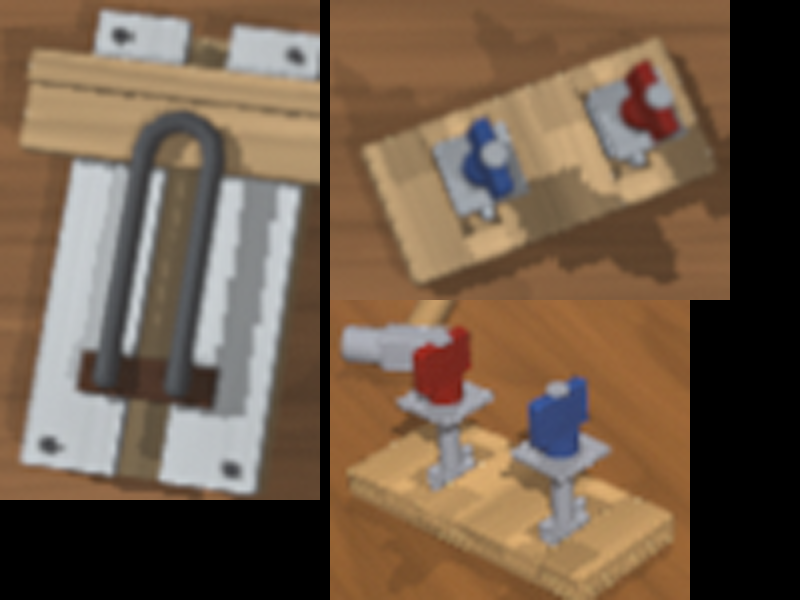

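```bash
cat > h.py <<'E'
import numpy as np,cv2
from scipy.spatial.transform import Rotation as R
from rig import robot
def ray(n,px):
    p=robot.camera_params(n)
    u=cv2.undistortPoints(np.array([[px]],float),p["mtx"],p["D"])[0,0]
    return p["origin"],R.from_quat(p["rotation"]).apply([u[0],u[1],1])
def onz(n,px,z):
    o,d=ray(n,px); return o+d*(z-o[2])/d[2]
def tri(pt,ps):
    o1,d1=ray("top",pt);o2,d2=ray("scene",ps)
    d1/=np.linalg.norm(d1);d2/=np.linalg.norm(d2)
    s=np.linalg.lstsq(np.stack([d1,-d2],1),o2-o1,rcond=None)[0]
    a,b=o1+d1*s[0],o2+d2*s[1]; return (a+b)/2,np.linalg.norm(a-b)
def proj(n,P):
    p=robot.camera_params(n);r=R.from_quat(p["rotation"]).inv()
    return cv2.projectPoints(np.atleast_2d(np.array(P,float)),r.as_rotvec(),-r.apply(p["origin"]),p["mtx"],p["D"])[0][:,0]
E
python3 - <<'E'
from h import *
np.set_printoptions(precision=4,suppress=True)
A=lambda x,y:(x/4+190-.375,y/4+145-.375)
B=lambda x,y:((x-330)/4+345-.375,y/4+160-.375)
C=lambda x,y:((x-330)/4+220-.375,(y-300)/4+135-.375)
print("disc z.116",onz("top",B(658,95),.116), "blue",onz("top",B(494,153),.116))
print("wing ends z.113",onz("top",B(645,70),.113),onz("top",B(668,130),.113))
print("blue wing ends",onz("top",B(485,127),.113),onz("top",B(503,188),.113))
print("disc blue tri",tri(B(494,153),C(557,388)))
print("red centroid tri",tri((423.5,186),(247.8,151.7)))
print("red scene centroid z.098",onz("scene",(247.8,151.7),.098))
for n,p in dict(Lfar=(145,170),Lnear=(105,385),Rfar=(210,170),Rnear=(178,385),bend=(178,120),blkL=(97,352),blkR=(215,368)).items():
    print(n,onz("top",A(*p),.072 if n[:3]!='blk' else .072))
for n,p in dict(c1=(20,462),c2=(255,493),c3=(72,160),c4=(302,185)).items(): print(n,onz("top",A(*p),.042))
E
```

```text
disc z.116 [ 0.5591 -0.2802  0.116 ] blue [ 0.5277 -0.1873  0.116 ]
wing ends z.113 [ 0.5742 -0.2748  0.113 ] [ 0.5398 -0.2853  0.113 ]
blue wing ends [ 0.5429 -0.1835  0.113 ] [ 0.5086 -0.1919  0.113 ]
disc blue tri (array([ 0.5279, -0.1874,  0.1168]), np.float64(0.0008568688669193975))
red centroid tri (array([ 0.5591, -0.2799,  0.0945]), np.float64(0.0024704721140991577))
red scene centroid z.098 [ 0.5622 -0.2757  0.098 ]
Lfar [0.5676 0.1767 0.072 ]
Lnear [0.442  0.1961 0.072 ]
Rfar [0.5669 0.1382 0.072 ]
Rnear [0.4415 0.1539 0.072 ]
bend [0.5975 0.158  0.072 ]
blkL [0.4609 0.2014 0.072 ]
blkR [0.451  0.1328 0.072 ]
c1 [0.3994 0.2541 0.042 ]
c2 [0.3805 0.1142 0.042 ]
c3 [0.5816 0.2297 0.042 ]
c4 [0.5636 0.0885 0.042 ]
```

Emit:
{"method": "apply_moves", "body": {
  "series": [
    [0,0,-3.5,0,0,0,1],
    [-2.7,-2.9,-4,0,0,0,1],
    [-5.4,-5.8,-4,0,0,0,1],
    [-8.1,-8.7,-4,0,0,0,1],
    [-10.8,-11.6,-4,0,0,0,1]
  ]
}}

```text
time: 0.52
position: [0.2974, 0.4252, 0.2814]
tool_rot: [0.198, 0.98, -0.0, -0.0]
ft_force: [1.1, -1.2, -0.3]
grip_width: 0.0873
```

Emit:
{"method": "apply_moves", "body": {
  "series": [
    [-2.7,-2.9,0,0,0,0,1],
    [-5.4,-5.8,0,0,0,0,1],
    [-8.1,-8.7,0,0,0,0,1],
    [-10.8,-11.6,0,0,0,0,1],
    [-13.5,-14.5,0,0,0,0,1]
  ]
}}

```text
time: 0.93
position: [0.3654, 0.2389, 0.2814]
tool_rot: [0.198, 0.98, -0.0, -0.0]
ft_force: [1.2, 1.0, -0.7]
grip_width: 0.087
```

Emit:
{"method": "apply_moves", "body": {
  "series": [
    [-2.7,-2.9,0,0,0,0,1],
    [-5.4,-5.8,0,0,0,0,1],
    [-8.1,-8.7,0,0,0,0,1],
    [-10.8,-11.6,0,0,0,0,1],
    [-13.5,-14.5,0,0,0,0,1]
  ]
}}

```text
time: 1.35
position: [0.4334, 0.0527, 0.2814]
tool_rot: [0.199, 0.98, 0.0, -0.0]
ft_force: [0.9, 0.3, 0.0]
grip_width: 0.0868
```

Emit:
{"method": "apply_moves", "body": {
  "series": [
    [-2.7,-2.9,0,0,0,0,1],
    [-5.4,-5.8,0,0,0,0,1],
    [-8.1,-8.7,0,0,0,0,1],
    [-10.8,-11.6,0,0,0,0,1],
    [-13.5,-14.5,0,0,0,0,1]
  ]
}}

```text
time: 1.77
position: [0.5013, -0.1334, 0.2812]
tool_rot: [0.199, 0.98, 0.0, -0.0]
ft_force: [1.4, -0.2, -0.5]
grip_width: 0.0867
```

Emit:
{"method": "apply_moves", "body": {
  "series": [
    [-2.7,-2.9,0,0,0,-7,1],
    [-5.4,-5.8,0,0,0,-14,1],
    [-8.1,-8.7,0,0,0,-21,1],
    [-10.8,-11.2,0,0,0,-28,1],
    [-10.8,-11.2,0,0,0,-35,1]
  ]
}}

```text
time: 2.18
position: [0.5596, -0.2843, 0.2808]
tool_rot: [-0.106, 0.994, -0.003, 0.001]
ft_force: [-0.3, -1.1, 0.9]
grip_width: 0.0869
```

Run:
```python
from h import *
o=robot.get_obs();print(o)
# jig overlay & crops
t=robot.camera("top");s=robot.camera("scene")
cv2.imwrite("pics/t1.png",t[:,:,::-1]);cv2.imwrite("pics/s1.png",s[:,:,::-1])
def box(n,im,c,ang,pts,col):
    a=np.radians(ang);Rm=np.array([[np.cos(a),-np.sin(a)],[np.sin(a),np.cos(a)]])
    for p,q in pts:
        w=[np.r_[c+Rm@np.array(v[:2]),v[2]] for v in(p,q)]
        u=(proj(n,w)*K-np.array(O)*K+K/2)
        cv2.line(im,*[tuple(int(round(k)) for k in x) for x in u],col,1,cv2.LINE_AA)
out=np.zeros((600,800,3),np.uint8)
for n,im,O,w,h,K,ox in(("top",t,(190,145),80,125,4,0),("scene",s,(280,220),165,105,2.9,321)):
    c=cv2.resize(im[O[1]:O[1]+h,O[0]:O[0]+w],None,fx=K,fy=K,interpolation=cv2.INTER_CUBIC)[:,:,::-1].copy()
    L=[((-.07,y,.065),(.06,y,.065)) for y in(.014,.028,-.014,-.028)]+[((x,-.014,.072),(x,.014,.072)) for x in(-.04,0,.04)]
    box(n,c,np.array([.512,.1664]),-7.8,L,(0,255,0))
    out[:c.shape[0],ox:ox+c.shape[1]]=c[:,:800-ox]
cv2.imwrite("pics/ov1.png",out)
```

```text
{'time': 2.1833, 'q': array([-6.46861215e-01,  4.89475829e-01,  1.38467685e+00, -2.22385928e-03,
        1.26167216e+00, -2.42940135e+00]), 'joint_velocities': array([ 0.05028429, -0.05178167,  0.10981178,  0.04507623,  0.05022438,
       -1.41637298]), 'joint_torque': array([ -0.63721402, -42.49492407, -18.82962227,  -0.12795393,
         0.10647888,   0.80173569]), 'position': array([ 0.55955479, -0.28427044,  0.28079943]), 'tool_rot': array([-0.10600707,  0.99436063, -0.00274529,  0.00137995]), 'ft_force': array([-0.30268471, -1.13738586,  0.86444827]), 'moment': array([ 0.05556546, -0.0341701 ,  0.0201647 ]), 'grip_width': 0.08694180407553997}
```

View pics/ov1.png

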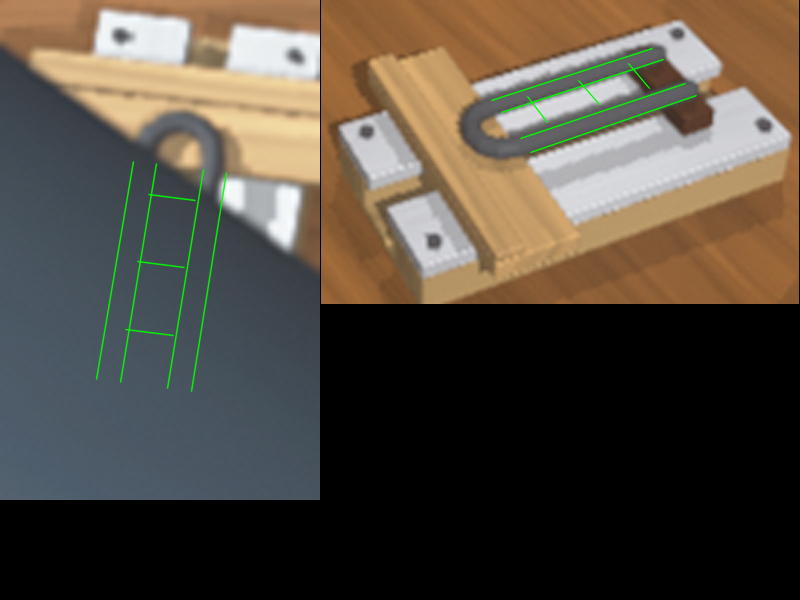

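The overlay agrees with the clamp in the scene view to a few millimetres, with the bars around (590,100) in the crop. The arm hides it in the top view. I'll descend to just above the wing.

Emit:
{"method": "apply_moves", "body": {
  "series": [
    [0,0,3.5,0,0,-5.4,1],
    [0,0,7,0,0,-5.4,1],
    [0,0,11,0,0,-5.4,1],
    [0,0,13,0,0,-5.4,1],
    [0,0,13,0,0,-5.4,1]
  ]
}}

```text
time: 2.7
position: [0.5532, -0.2726, 0.1462]
tool_rot: [-0.151, 0.989, 0.005, -0.005]
ft_force: [0.3, 0.2, 0.3]
grip_width: 0.087
```

Run:
```python
from h import *
s=robot.camera("scene");t=robot.camera("top")
o=robot.get_obs();print(o["time"],o["position"],o["tool_rot"])
r=R.from_quat(o["tool_rot"]).as_matrix();print(r)
w=np.array([.559,-.280,.1])-o["position"];print("tool delta cm",r.T@w*100)
c=s[90:210,180:320];K=4
c=cv2.resize(c,None,fx=K,fy=K,interpolation=cv2.INTER_CUBIC)[:,:,::-1].copy()
for P in([.559,-.28,.098],[.559,-.28,.116]):
    u=(proj("scene",P)[0]-[180,90])*K+K/2; cv2.circle(c,tuple(int(x) for x in u),3,(0,255,0),-1)
for P in(o["position"],o["position"]+r[:,2]*.019,o["position"]+r[:,2]*.06):
    u=(proj("scene",P)[0]-[180,90])*K+K/2; cv2.circle(c,tuple(int(x) for x in u),3,(255,255,0),-1)
cv2.imwrite("pics/s2.png",c)
```

```text
2.8 [ 0.55678775 -0.27547771  0.15137771] [-1.51604481e-01  9.88440695e-01  7.85199578e-04 -6.76209540e-04]
[[-0.95403125 -0.29970301 -0.00157487]
 [-0.29970514  0.95403093  0.00134721]
 [ 0.00109871  0.00175728 -0.99999785]]
tool delta cm [-0.08116528 -0.50677081  5.13680235]
```

View pics/s2.png

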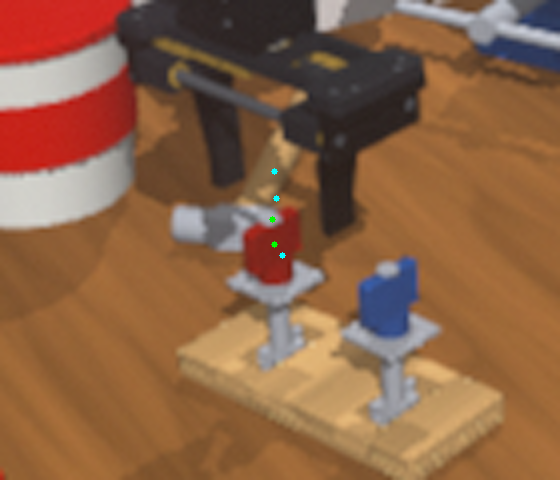

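The open gripper sits over the red wing, whose projected centre at (275,245) lies on it, and the blue bolt is clear of the finger. I'll descend and grip.

Emit:
{"method": "apply_moves", "body": {
  "series": [
    [-0.1,-0.5,1,0,0,0,1],
    [-0.1,-0.5,3,0,0,0,1],
    [-0.1,-0.5,5,0,0,0,1],
    [-0.1,-0.5,5,0,0,0,1],
    [-0.1,-0.5,5,0,0,0,0]
  ],
  "newtons": 30
}}

```text
time: 3.22
position: [0.56, -0.2814, 0.1022]
tool_rot: [-0.152, 0.988, -0.0, 0.0]
ft_force: [0.1, 0.6, 0.6]
grip_width: 0.0843
```

Emit:
{"method": "apply_moves", "body": {
  "series": [
    [0,0,0,0,0,0,0],
    [0,0,0,0,0,0,0],
    [0,0,0,0,0,0,0],
    [0,0,0,0,0,0,0],
    [0,0,0,0,0,0,0]
  ]
}}

```text
time: 3.63
position: [0.56, -0.2814, 0.1023]
tool_rot: [-0.152, 0.988, -0.0, 0.0]
ft_force: [0.3, -0.3, 0.5]
grip_width: 0.0547
```

Emit:
{"method": "apply_moves", "body": {
  "series": [
    [0,0,0,0,0,0,0],
    [0,0,0,0,0,0,0],
    [0,0,0,0,0,0,0],
    [0,0,0,0,0,0,0],
    [0,0,0,0,0,0,0]
  ]
}}

```text
time: 4.05
position: [0.5596, -0.2811, 0.1015]
tool_rot: [-0.152, 0.988, 0.0, -0.0]
ft_force: [0.1, 1.6, 0.0]
grip_width: 0.022
```

Run:
```python
from h import *
o=robot.get_obs();print(o)
```

```text
{'time': 4.05, 'q': array([-6.43769951e-01,  7.06178502e-01,  1.53861426e+00,  8.71400552e-05,
        8.96994685e-01, -2.51983595e+00]), 'joint_velocities': array([-0.00054569,  0.0012194 , -0.00101387,  0.00206704, -0.00162258,
        0.00096555]), 'joint_torque': array([-1.55885825e-01, -4.67691815e+01, -1.30455798e+01, -1.33901029e-01,
       -3.56710155e-02,  6.76391428e-04]), 'position': array([ 0.55961826, -0.28114644,  0.10150079]), 'tool_rot': array([-1.52015987e-01,  9.88378029e-01,  9.34294122e-05, -4.37689083e-05]), 'ft_force': array([0.07285354, 1.60327058, 0.00649986]), 'moment': array([ 0.10756012, -0.01826394,  0.00904981]), 'grip_width': 0.02195132267067614}
```

Emit:
{"method": "apply_moves", "body": {
  "series": [
    [0,0,0,0,0,0,0],
    [0,0,0,0,0,0,0],
    [0,0,0,0,0,0,0],
    [0,0,0,0,0,0,0]
  ]
}}

```text
time: 4.38
position: [0.5596, -0.2811, 0.1015]
tool_rot: [-0.152, 0.988, 0.0, -0.0]
ft_force: [-0.1, 0.1, -0.5]
grip_width: 0.0212
```

Emit:
{"method": "apply_moves", "body": {
  "series": [
    [0,0,-1,0,0,0,0],
    [0,0,-2.5,0,0,0,0],
    [0,0,-5,0,0,0,0],
    [0,0,-8,0,0,0,0],
    [0,0,-11,0,0,0,0]
  ],
  "newtons": 40
}}

```text
time: 4.8
position: [0.5589, -0.2807, 0.2122]
tool_rot: [-0.152, 0.988, 0.001, -0.001]
ft_force: [0.4, -0.3, -2.4]
grip_width: 0.0208
```

Run:
```python
from h import *
s=robot.camera("scene")
o=robot.get_obs();print(o["time"],o["position"],o["tool_rot"],o["ft_force"],o["grip_width"])
c=cv2.resize(s[60:210,180:320],None,fx=4,fy=4,interpolation=cv2.INTER_CUBIC)[:,:,::-1]
cv2.imwrite("pics/s3.png",c)
```

```text
4.85 [ 0.56222377 -0.28298677  0.21956603] [-0.15223309  0.98833026 -0.00387718  0.00365342] [ 2.03321673 -0.904545    0.98906531] 0.020942567496456233
```

View pics/s3.png

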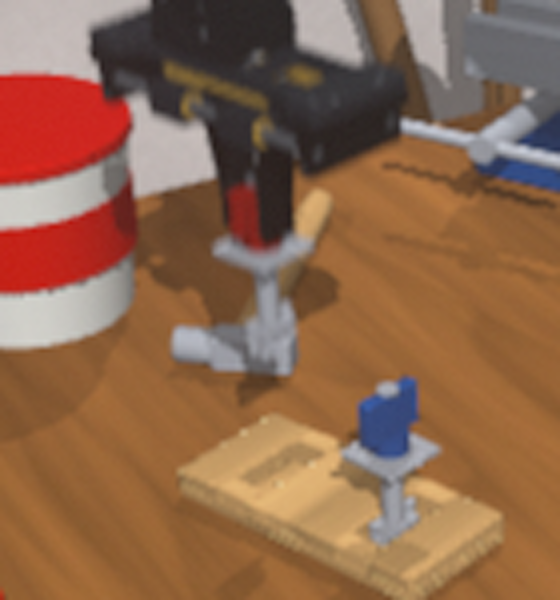

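The red bolt hangs upright in the fingers and the blue one is undisturbed at (390,450). I'll carry it to the clamp.

Emit:
{"method": "apply_moves", "body": {
  "series": [
    [0,0,-3,0,0,0,0],
    [-0.6,3,-4,0,0,0,0],
    [-1.2,6,-4,0,0,0,0],
    [-1.9,9.5,-4,0,0,0,0],
    [-2.6,13,-4,0,0,0,0]
  ]
}}

```text
time: 5.27
position: [0.5448, -0.1484, 0.2521]
tool_rot: [-0.151, 0.988, -0.0, 0.0]
ft_force: [0.4, -0.0, -1.9]
grip_width: 0.0208
```

Emit:
{"method": "apply_moves", "body": {
  "series": [
    [-0.7,3.5,0,0,0,0,0],
    [-1.4,7,0,0,0,0,0],
    [-2.1,10.5,0,0,0,0,0],
    [-2.8,14,0,0,0,0,0],
    [-3.5,17.5,0,0,0,0,0]
  ]
}}

```text
time: 5.68
position: [0.5253, 0.0297, 0.2518]
tool_rot: [-0.152, 0.988, -0.0, -0.0]
ft_force: [0.9, -0.0, -2.2]
grip_width: 0.0208
```

Emit:
{"method": "apply_moves", "body": {
  "series": [
    [-0.7,3.5,0,0,0,6,0],
    [-1.4,7,0,0,0,12,0],
    [-2,10,0,0,0,18,0],
    [-2.5,12.5,0,0,0,23,0],
    [-2.8,13.6,0,0,0,25.3,0]
  ]
}}

```text
time: 6.1
position: [0.5105, 0.1694, 0.2518]
tool_rot: [0.068, 0.998, 0.001, -0.0]
ft_force: [0.3, -0.9, -1.9]
grip_width: 0.0208
```

Emit:
{"method": "apply_moves", "body": {
  "series": [
    [0,0,1,0,0,0,0],
    [0,0,2,0,0,0,0],
    [0,0,3,0,0,0,0],
    [0,0,3,0,0,0,0]
  ]
}}

```text
time: 6.43
position: [0.5101, 0.1648, 0.2187]
tool_rot: [0.068, 0.998, -0.001, -0.003]
ft_force: [-1.1, -0.4, -1.8]
grip_width: 0.0206
```

Run:
```python
from h import *
s=robot.camera("scene");t=robot.camera("top")
o=robot.get_obs();print(o["time"],o["position"],o["tool_rot"],o["q"],o["ft_force"],o["grip_width"])
P=o["position"];r=R.from_quat(o["tool_rot"]).as_matrix();print(r,"delta cm",r.T@(np.array([.512,.1664,.103])-P)*100)
O=(280,130);K=3
c=cv2.resize(s[O[1]:O[1]+195,O[0]:O[0]+190],None,fx=K,fy=K,interpolation=cv2.INTER_CUBIC)[:,:,::-1].copy()
# model of bolt held, aligned with tool x : head box wireframe, washer corners
def ln(a,b,col):
    u=(proj("scene",[P+r@np.array(a),P+r@np.array(b)])-O)*K+K/2
    cv2.line(c,*[tuple(int(round(k)) for k in x) for x in u],col,1,cv2.LINE_AA)
for z in(.078,.090):
    q=[(.025,.009,z),(-.025,.009,z),(-.025,-.009,z),(.025,-.009,z)]
    for i in range(4): ln(q[i],q[(i+1)%4],(0,255,0))
q=[(.022,.022,.031),(-.022,.022,.031),(-.022,-.022,.031),(.022,-.022,.031)]
for i in range(4): ln(q[i],q[(i+1)%4],(255,255,0))
cv2.imwrite("pics/s4.png",c)
```

```text
6.5333 [0.51155247 0.16498521 0.2204434 ] [ 6.87772310e-02  9.97631155e-01 -3.18039595e-04 -1.29239457e-03] [ 1.04076586e-01  4.38719275e-01  1.67337002e+00 -2.11888139e-04
  1.03215905e+00 -1.32894755e+00] [-0.05266188  0.62320518 -2.73916357] 0.020571235430249638
[[-9.90536044e-01  1.37227795e-01 -2.62241394e-03]
 [ 1.37229439e-01  9.90539183e-01 -4.56797777e-04]
 [ 2.53491841e-03 -8.12347057e-04 -9.99996457e-01]] delta cm [-0.05468566  0.1558219  11.74411616]
```

View pics/s4.png

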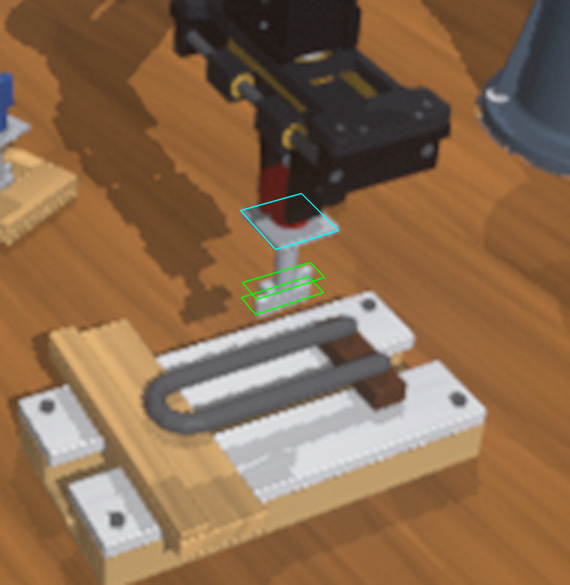

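The bolt hangs over the clamp. The washer nearly matches the model drawn at (290,222), but the head at (285,295) looks shorter than the model, so I'll check its yaw closer up.

Run:
```python
from h import *
s=cv2.imread("pics/s4.png") # noqa: overlay only; take a clean one
s=robot.camera("scene");o=robot.get_obs();P=o["position"];r=R.from_quat(o["tool_rot"]).as_matrix()
O=(350,180);K=10
im=cv2.resize(s[O[1]:O[1]+60,O[0]:O[0]+50],None,fx=K,fy=K,interpolation=cv2.INTER_CUBIC)[:,:,::-1]
c=im[:, :400].copy(); d=c.copy()
for a in (0,):
  for z,L,W,col in((.078,.025,.009,(0,255,0)),(.090,.025,.009,(0,255,0)),(.026,.022,.022,(255,255,0)),(.031,.022,.022,(255,255,0))):
    q=[P+r@np.array(v) for v in((L,W,z),(-L,W,z),(-L,-W,z),(L,-W,z))]
    u=((proj("scene",q)-O)*K+K/2).round().astype(np.int32)
    cv2.polylines(d,[u],True,col,1,cv2.LINE_AA)
cv2.imwrite("pics/s5.png",np.hstack([c,d]))
```

```text
(no output)
```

View pics/s5.png

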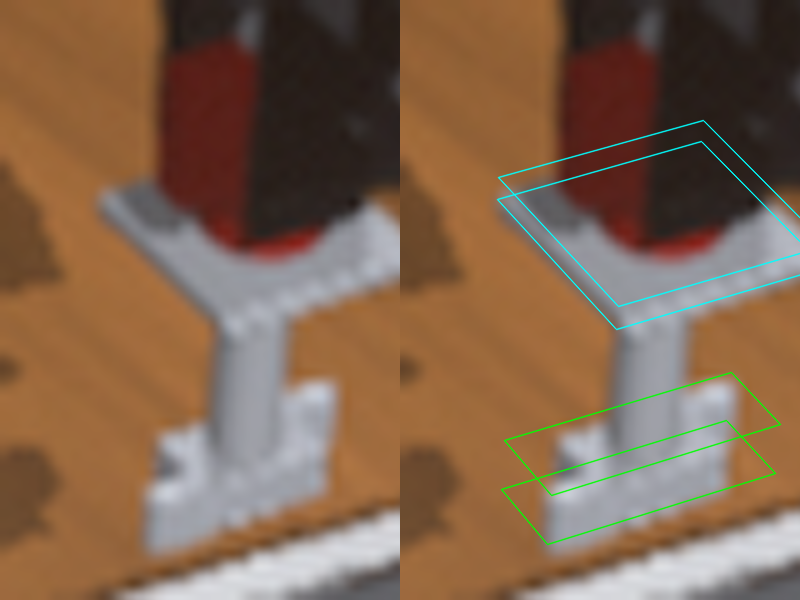

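The washer lines up with the tool to about 3° and 2 mm. The head looks short because two opposite corners are cut, as a hammer head's are, so the yaw is fine. I'll lower it between the bars.

Emit:
{"method": "apply_moves", "body": {
  "series": [
    [-0.1,0.1,1.5,0,0,0,0],
    [-0.1,0.1,3,0,0,0,0],
    [-0.1,0.1,4.5,0,0,0,0],
    [-0.1,0.1,5.7,0,0,0,0],
    [-0.1,0.1,6.5,0,0,0,0]
  ]
}}

```text
time: 7.0
position: [0.5132, 0.1664, 0.1558]
tool_rot: [0.068, 0.998, -0.0, -0.0]
ft_force: [-0.6, -0.2, -1.6]
grip_width: 0.0206
```

Emit:
{"method": "apply_moves", "body": {
  "series": [
    [0,0,0.5,0,0,0,0],
    [0,0,1,0,0,0,0],
    [0,0,1.5,0,0,0,0],
    [0,0,2,0,0,0,0],
    [0,0,2.5,0,0,0,0]
  ]
}}

```text
time: 7.42
position: [0.5135, 0.167, 0.1316]
tool_rot: [0.068, 0.998, 0.0, 0.001]
ft_force: [0.0, -0.7, -2.7]
grip_width: 0.021
```

Emit:
{"method": "apply_moves", "body": {
  "series": [
    [0,0,0.6,0,0,0,0],
    [0,0,1.1,0,0,0,0],
    [0,0,1.6,0,0,0,0],
    [0,0,2.0,0,0,0,0],
    [0,0,2.0,0,0,0,0]
  ]
}}

```text
time: 7.83
position: [0.5125, 0.167, 0.1106]
tool_rot: [0.068, 0.998, -0.0, -0.001]
ft_force: [-0.0, -0.3, -2.0]
grip_width: 0.0208
```

Emit:
{"method": "apply_moves", "body": {
  "series": [
    [0,0,0.1,0,0,0,0],
    [0,0,0.2,0,0,0,0],
    [0,0,0.3,0,0,0,0],
    [0,0,0.4,0,0,0,0],
    [0,0,0.4,0,0,0,0]
  ]
}}

```text
time: 8.25
position: [0.5131, 0.167, 0.1075]
tool_rot: [0.068, 0.998, -0.0, 0.0]
ft_force: [0.3, -0.7, -2.1]
grip_width: 0.0208
```

Run:
```python
from h import *
s=robot.camera("scene");o=robot.get_obs();print(o["time"],o["position"],o["tool_rot"],o["ft_force"],o["moment"],o["grip_width"])
cv2.imwrite("pics/s6.png",cv2.resize(s[190:290,310:440],None,fx=6,fy=6,interpolation=cv2.INTER_CUBIC)[:,:,::-1])
```

```text
8.3 [0.51310523 0.16701887 0.10758646] [ 6.80583868e-02  9.97681340e-01 -3.69419193e-06  2.17351463e-05] [-0.10345235  0.46485114 -2.90613513] [-0.01167174  0.04279326  0.05276473] 0.020708062436663725
```

View pics/s6.png

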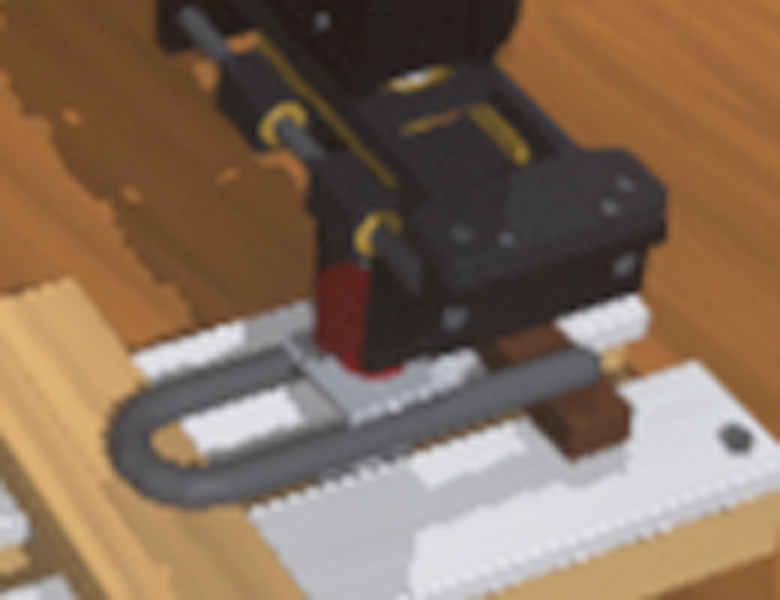

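The washer lies between the wood and the block at about bar height (400,385). I'll press gently until it makes contact.

Emit:
{"method": "apply_moves", "body": {
  "series": [
    [0,0,0.1,0,0,0,0],
    [0,0,0.2,0,0,0,0],
    [0,0,0.2,0,0,0,0]
  ]
}}

```text
time: 8.55
position: [0.5134, 0.1671, 0.1063]
tool_rot: [0.068, 0.998, 0.0, 0.0]
ft_force: [-1.1, 0.4, 2.9]
grip_width: 0.0206
```

Emit:
{"method": "apply_moves", "body": {
  "series": [
    [0,0,0.1,0,0,0,0],
    [0,0,0.2,0,0,0,0],
    [0,0,0.2,0,0,0,0]
  ]
}}

```text
time: 8.8
position: [0.5135, 0.1671, 0.106]
tool_rot: [0.068, 0.998, 0.0, 0.001]
ft_force: [-3.5, -0.5, 16.6]
grip_width: 0.0208
```

Emit:
{"method": "apply_moves", "body": {
  "series": [
    [0,0,-0.2,0,0,0,0],
    [0,0,-0.2,0,0,0,0],
    [0,0,-0.2,0,0,5,0],
    [0,0,-0.2,0,0,10,0],
    [0,0,-0.2,0,0,15,0]
  ],
  "newtons": 60
}}

```text
time: 9.22
position: [0.5143, 0.167, 0.1063]
tool_rot: [0.2, 0.98, 0.0, 0.001]
ft_force: [0.4, 0.5, 5.4]
grip_width: 0.0195
```

Emit:
{"method": "apply_moves", "body": {
  "series": [
    [0,0,0,0,0,6,0],
    [0,0,0,0,0,12,0],
    [0,0,0,0,0,18,0],
    [0,0,0,0,0,24,0],
    [0,0,0,0,0,30,0]
  ]
}}

```text
time: 9.63
position: [0.5143, 0.167, 0.1063]
tool_rot: [0.447, 0.895, 0.001, 0.001]
ft_force: [0.4, -0.7, 5.2]
grip_width: 0.0203
```

Run:
```python
from h import *
o=robot.get_obs();print(o["time"],o["position"],o["tool_rot"],o["ft_force"],o["moment"],o["grip_width"],o["q"])
```

```text
9.6333 [0.51433886 0.16702592 0.10628582] [4.46742525e-01 8.94661486e-01 6.15521863e-04 1.25012145e-03] [ 0.35877841 -0.68104429  5.23200759] [-0.13889252  0.09942331  0.03952164] 0.02031953254687672 [ 1.07437282e-01  6.15473247e-01  1.76096878e+00 -4.55141199e-04
  7.62381583e-01 -5.36787345e-01]
```

Emit:
{"method": "apply_moves", "body": {
  "series": [
    [0,0,0,0,0,5,0],
    [0,0,0,0,0,10,0],
    [0,0,0,0,0,15,0],
    [0,0,0,0,0,20,0],
    [0,0,0,0,0,25,0]
  ]
}}

```text
time: 10.05
position: [0.5143, 0.167, 0.1063]
tool_rot: [0.629, 0.777, 0.001, 0.001]
ft_force: [0.0, -1.0, 6.0]
grip_width: 0.0198
```

```bash
python3 -c "
from h import *
o=robot.get_obs();print(o['position'],o['ft_force'],o['moment'],o['q'][5],o['joint_torque'][5],o['q'][0]-o['q'][5])"
```

```text
[0.51425968 0.16700515 0.10629433] [ 0.04095647 -0.99334372  5.95858525] [-0.1754607   0.06083796  0.12695624] -0.10132451613737554 -0.590717475861311 0.2087328136013464
```

Emit:
{"method": "apply_moves", "body": {
  "series": [
    [0,0,0,0,0,3,0],
    [0,0,0,0,0,6,0],
    [0,0,0,0,0,9,0],
    [0,0,0,0,0,12,0],
    [0,0,0,0,0,15,0]
  ]
}}

```text
time: 10.47
position: [0.5142, 0.167, 0.1063]
tool_rot: [0.725, 0.689, 0.001, 0.001]
ft_force: [0.2, -1.0, 5.1]
grip_width: 0.0195
```

```bash
python3 -c "
from h import *
o=robot.get_obs();print(o['position'],o['ft_force'],o['moment'],o['q'][5],o['joint_torque'][5],o['q'][0]-o['q'][5])"
```

```text
[0.5141781  0.16697999 0.10629248] [ 0.16668433 -1.00446528  5.10780405] [-0.15213408  0.13263444  0.20662661] 0.1587269582991142 -0.3073071129620075 -0.051309234538233855
```

Mz is at 0.2 N m, so the head has probably stopped and the nut has begun to turn.

Emit:
{"method": "apply_moves", "body": {
  "series": [
    [0,0,0,0,0,2,0],
    [0,0,0,0,0,4,0],
    [0,0,0,0,0,6,0],
    [0,0,0,0,0,8,0],
    [0,0,0,0,0,10,0]
  ]
}}

```text
time: 10.88
position: [0.5123, 0.1669, 0.1063]
tool_rot: [0.782, 0.624, -0.001, -0.0]
ft_force: [-2.2, -0.3, 9.3]
grip_width: 0.0196
```

```bash
python3 -c "
from h import *
o=robot.get_obs();print(o['position'],o['ft_force'],o['moment'],o['q'][5],o['joint_torque'][5],o['q'][0]-o['q'][5])"
```

```text
[0.51229789 0.16689753 0.10634511] [-2.20905696 -0.31715241  9.25890357] [-0.17320404  0.72354549  0.19357513] 0.33208775198322044 -0.06832354702055454 -0.22441792475853767
```

Emit:
{"method": "apply_moves", "body": {
  "series": [
    [0,0,0,0,0,2,0],
    [0,0,0,0,0,4,0],
    [0,0,0,0,0,6,0],
    [0,0,0,0,0,8,0],
    [0,0,0,0,0,8,0]
  ]
}}

```text
time: 11.3
position: [0.5122, 0.1669, 0.1063]
tool_rot: [0.823, 0.568, -0.001, -0.0]
ft_force: [-3.3, 0.1, 9.6]
grip_width: 0.0197
```

```bash
python3 -c "
from h import *
o=robot.get_obs();print(o['position'],o['ft_force'],o['moment'],o['q'][5],o['joint_torque'][5],o['q'][0]-o['q'][5])"
```

```text
[0.51220543 0.16691525 0.1063429 ] [-3.29314081  0.1108958   9.64597275] [-0.18144868  0.68616514  0.11260087] 0.47128616323978917 0.3237608727067709 -0.36357119430488516
```

Run:
```python
from h import *
s=robot.camera("scene");o=robot.get_obs()
c=s[190:290,310:440]
cv2.imwrite("pics/s7.png",cv2.resize(c,None,fx=6,fy=6,interpolation=cv2.INTER_CUBIC)[:,:,::-1])
```

```text
(no output)
```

View pics/s7.png

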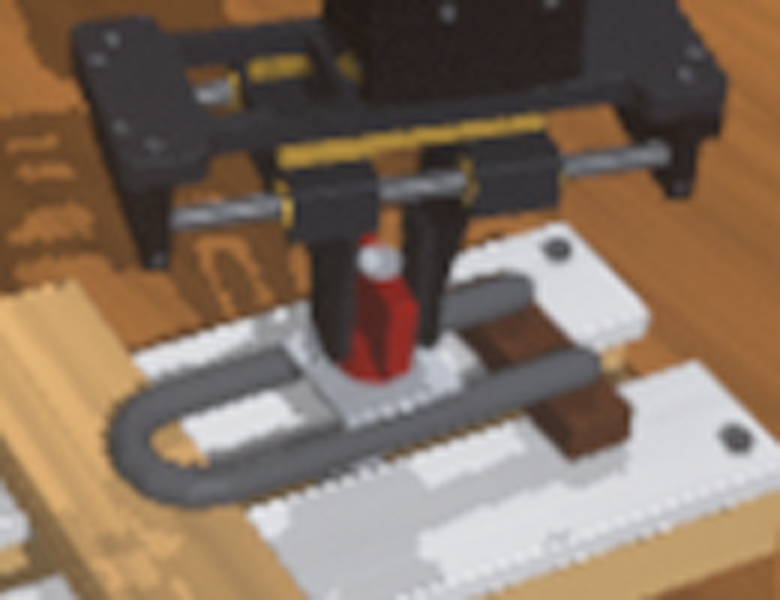

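The bolt is seated with the washer square at (375,375), and the plate stands roughly across the slot. The plate seems to lag the tool, so the pads may be slipping on the round hub. I'll keep turning while watching the moment, because the pad edges will eventually catch the plate.

Emit:
{"method": "apply_moves", "body": {
  "series": [
    [0,0,0,0,0,2,0],
    [0,0,0,0,0,4,0],
    [0,0,0,0,0,6,0],
    [0,0,0,0,0,8,0],
    [0,0,0,0,0,8,0]
  ]
}}

```text
time: 11.77
position: [0.5121, 0.167, 0.1064]
tool_rot: [0.861, 0.509, -0.001, -0.0]
ft_force: [-4.1, -1.4, 9.1]
grip_width: 0.0196
```

```bash
python3 -c "
from h import *
o=robot.get_obs();print(o['position'],o['ft_force'],o['moment'],o['q'][5],o['joint_torque'][5],o['q'][0]-o['q'][5],o['grip_width'])"
```

```text
[0.51208582 0.16695245 0.10635075] [-4.11931225 -1.35535967  9.09252231] [-0.19652612  0.71380233  0.15740969] 0.6109174322659615 0.3290926292538643 -0.5031540252739365 0.019615636919402598
```

Emit:
{"method": "apply_moves", "body": {
  "series": [
    [0,0,0,0,0,2,0],
    [0,0,0,0,0,4,0],
    [0,0,0,0,0,6,0],
    [0,0,0,0,0,8,0],
    [0,0,0,0,0,8,0]
  ]
}}

```text
time: 12.18
position: [0.5115, 0.1671, 0.1064]
tool_rot: [0.894, 0.448, -0.002, -0.0]
ft_force: [-5.2, -0.1, 10.4]
grip_width: 0.02
```

```bash
python3 -c "
from h import *
o=robot.get_obs();print(o['position'],o['ft_force'],o['moment'],o['q'][5],o['joint_torque'][5],o['q'][0]-o['q'][5],o['grip_width'])"
```

```text
[0.5115233  0.16709159 0.10637817] [-5.19518793 -0.14438547 10.3836755 ] [-0.01836923  0.94593874  0.50371761] 0.7494445585493957 0.6432012096047401 -0.641270340930764 0.01995053605646372
```

Emit:
{"method": "apply_moves", "body": {
  "series": [
    [0,0,0,0,0,1.5,0],
    [0,0,0,0,0,3,0],
    [0,0,0,0,0,4.5,0],
    [0,0,0,0,0,6,0],
    [0,0,0,0,0,6,0]
  ]
}}

```text
time: 12.6
position: [0.5111, 0.1671, 0.1063]
tool_rot: [0.916, 0.402, -0.002, -0.0]
ft_force: [-5.7, 0.4, 9.5]
grip_width: 0.0195
```

```bash
python3 -c "
from h import *
s=robot.camera('scene')
cv2.imwrite('pics/s8.png',cv2.resize(s[215:270,350:400],None,fx=10,fy=10,interpolation=cv2.INTER_CUBIC)[:,:,::-1])
o=robot.get_obs();print(o['position'],o['ft_force'],o['moment'],o['q'][5],o['joint_torque'][5],o['q'][0]-o['q'][5],o['grip_width'])"
```

```text
[0.51112903 0.16710163 0.1063048 ] [-5.85969318  0.89337198 10.99012668] [0.06967744 1.05002797 0.91147979] 0.8517169646794697 0.9571409225463867 -0.7431386403057766 0.019672897997707068
```

View pics/s8.png

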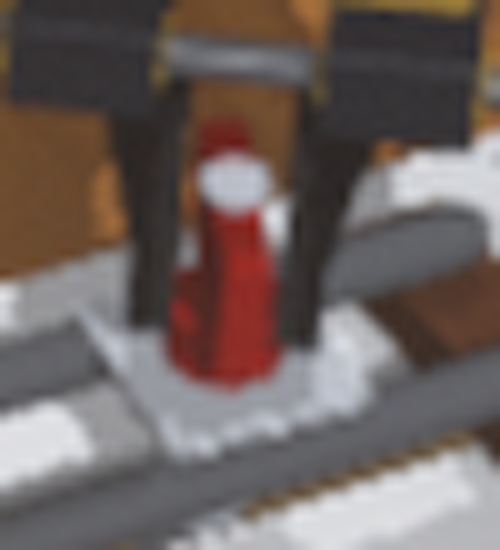

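The moment has climbed from 0.16 to 0.91 N m over the last 14°, so the nut is at its stop. The picture also shows the plate, at (235,180) to (250,300), turned past the washer's edges. I'll relax the twist, open and back off.

Emit:
{"method": "apply_moves", "body": {
  "series": [
    [0,0,0,0,0,-3,0],
    [0,0,0,0,0,-6,0],
    [0,0,0,0,0,-9,0],
    [0,0,0,0,0,-9,0.65],
    [0,0,0,0,0,-9,0.65]
  ],
  "newtons": 20
}}

```text
time: 13.07
position: [0.5132, 0.167, 0.1053]
tool_rot: [0.882, 0.47, 0.0, 0.0]
ft_force: [-0.5, -0.8, 0.8]
grip_width: 0.0291
```

Emit:
{"method": "apply_moves", "body": {
  "series": [
    [0,0,0,0,0,0,0.65],
    [0,0,0,0,0,0,0.65],
    [0,0,0,0,0,0,0.65],
    [0,0,0,0,0,0,0.65],
    [0,0,0,0,0,0,0.65]
  ]
}}

```text
time: 13.48
position: [0.5132, 0.167, 0.1056]
tool_rot: [0.882, 0.471, 0.0, 0.0]
ft_force: [0.6, 0.3, 0.7]
grip_width: 0.0548
```

```bash
python3 -c "
from h import *
o=robot.get_obs();print(o['position'],o['ft_force'],o['moment'],o['q'][0]-o['q'][5],o['grip_width'])"
```

```text
[0.51319702 0.16699924 0.10560045] [0.59136244 0.27102283 0.69333155] [-0.07508156  0.09177039  0.03341771] -0.5902975821373161 0.05476703561585506
```

Emit:
{"method": "apply_moves", "body": {
  "series": [
    [0,0,-2,0,0,0,0.65],
    [0,0,-5,0,0,0,0.65],
    [0,0,-8.5,0,0,0,0.65],
    [0,0,-12,0,0,0,0.65],
    [0,0,-14,0,0,0,0.65]
  ]
}}

```text
time: 13.9
position: [0.5145, 0.1672, 0.2493]
tool_rot: [0.882, 0.471, 0.003, 0.001]
ft_force: [0.9, 0.2, 0.1]
grip_width: 0.0563
```

Run:
```python
from h import *
s=robot.camera('scene');o=robot.get_obs();print(o['position'],o['ft_force'],o['time'])
O=(345,205);K=10
im=cv2.resize(s[O[1]:O[1]+60,O[0]:O[0]+60],None,fx=K,fy=K,interpolation=cv2.INTER_CUBIC)[:,:,::-1].copy()
# model wings at nut = 0.0 (yellow, head at 90deg across) & 0.35 (green) cw, wing-top line z=.118, centre .513,.167
for ang,col in((0,(0,255,255)),(-20,(0,255,0))):
    a=np.radians(82.2+ang);d=np.array([np.cos(a),np.sin(a)])*.022
    u=((proj("scene",[[.513+k*d[0],.167+k*d[1],.118] for k in(-1,1)])-O)*K+K/2).round().astype(int)
    cv2.line(im,tuple(map(int,u[0])),tuple(map(int,u[1])),col,1,cv2.LINE_AA)
cv2.imwrite('pics/s9.png',im)
```

```text
[0.5164123  0.16754288 0.25225129] [0.1995387  0.32711072 2.16791468] 13.95
```

View pics/s9.png

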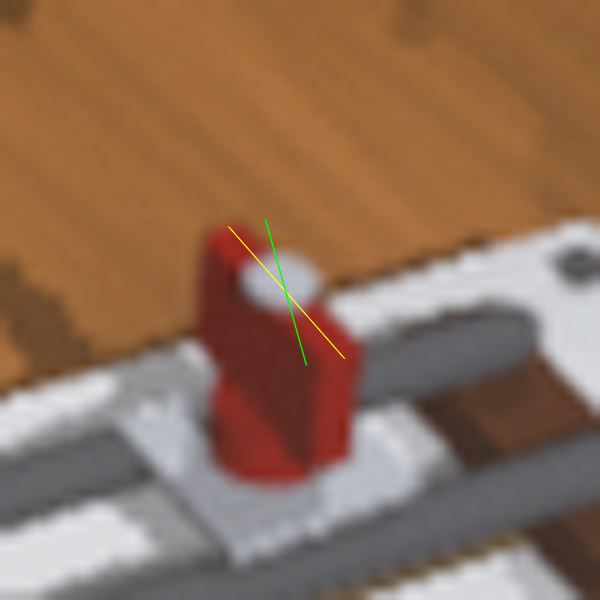

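The released bolt stands seated, with its washer corners at (120,420), (240,555) and (455,470). The plate runs from (225,235) to (340,340), closer to square-across than the +20° line I drew. The nut may not be tight, so I'll measure the wing and washer yaw numerically.

```bash
cat > fit.py <<'E'
from h import *
from scipy.optimize import minimize
from itertools import product
def hull(n,P,sh,K):
    u=(proj(n,P)+.5)*K-.5
    m=np.zeros((sh[0]*K,sh[1]*K),np.uint8)
    cv2.fillConvexPoly(m,cv2.convexHull(u.round().astype(np.int32)),1);return m
def wing(n,im,zc=.103,K=6,x0=(.513,.167)):
    h=cv2.cvtColor(im,cv2.COLOR_RGB2HSV)
    m=(((h[...,0]<8)|(h[...,0]>170))&(h[...,1]>140)&(h[...,2]>40)).astype(np.uint8)
    c=proj(n,[*x0,zc])[0];x,y=int(c[0])-30,int(c[1])-30
    keep=np.zeros_like(m);keep[y:y+60,x:x+60]=1;m=cv2.resize((m*keep)*255,None,fx=K,fy=K,interpolation=cv2.INTER_LINEAR)>127
    def model(p,a):
        d=np.array([np.cos(a),np.sin(a)]);e=np.array([-d[1],d[0]])
        b=[[*(np.array(p)+i*.022*d+j*.005*e),zc+k*.015] for i,j,k in product((-1,1),repeat=3)]
        cy=[[p[0]+.010*np.cos(t),p[1]+.010*np.sin(t),z] for t in np.linspace(0,6.3,25) for z in(zc-.015,zc-.001)]
        dk=[[p[0]+.008*np.cos(t),p[1]+.008*np.sin(t),zc+.019] for t in np.linspace(0,6.3,25)]
        M=hull(n,b,im.shape,K)|hull(n,cy,im.shape,K)
        return (M&(1-hull(n,dk,im.shape,K)))>0
    best=[]
    for a in range(20,110,4):
        f=lambda q:-(lambda M:(M&m).sum()/(M|m).sum())(model(q[:2],np.radians(a)))
        r=minimize(f,x0,method="Nelder-Mead",options=dict(maxfev=30,initial_simplex=[x0,(x0[0]+.003,x0[1]),(x0[0],x0[1]+.003)]))
        best.append((-r.fun,a,*r.x.round(4)))
    return m.sum()/K**2,sorted(best)[::-1][:6]
E
python3 - <<'E'
from fit import *
s=robot.camera("scene");cv2.imwrite("pics/sc10.png",s[:,:,::-1])
print(wing("scene",s))
A=lambda x,y:(x/10+345-.45,y/10+205-.45)
L,B,Rr=[onz("scene",A(*p),.077)[:2] for p in((120,415),(240,548),(455,465))]
for a,b in((L,B),(B,Rr)): v=b-a;print("washer edge",np.linalg.norm(v),np.degrees(np.arctan2(v[1],v[0])))
o=robot.get_obs();print(o["time"],o["q"])
E
```

```text
(np.float64(248.66666666666666), [(np.float64(0.80459656737029), 80, np.float64(0.5156), np.float64(0.1686)), (np.float64(0.7971278317152104), 76, np.float64(0.5153), np.float64(0.1684)), (np.float64(0.7687828700225394), 84, np.float64(0.5158), np.float64(0.1685)), (np.float64(0.753779040275946), 72, np.float64(0.5155), np.float64(0.1686)), (np.float64(0.7291741472172352), 88, np.float64(0.5165), np.float64(0.1687)), (np.float64(0.7003257328990228), 68, np.float64(0.5163), np.float64(0.1688))])
washer edge 0.04389932808217727 85.11353698535979
washer edge 0.05040128221064201 175.3910164498716
14.0 [1.07698309e-01 4.02303418e-01 1.63795405e+00 5.08448341e-05
 1.09151686e+00 6.97701641e-01]
```

Run:
```python
from fit import *
def rep(n,pts,O,K,zs):
    w=[onz("scene",(x/K+O[0]-.45,y/K+O[1]-.45),z)[:2] for (x,y),z in zip(pts,zs)]
    for a,b in zip(w,w[1:]): v=b-a;print(n,v.round(4),np.linalg.norm(v).round(4),np.degrees(np.arctan2(v[1],v[0])).round(1))
rep("s8 washer",[(80,310),(172,450),(370,385)],(350,215),10,[.077]*3)
rep("s7 washer",[(285,342),(345,420),(480,360)],(310,190),6,[.077]*3)
rep("s9 wing top-left edge",[(207,240),(313,360)],(345,205),10,[.118]*2)
rep("s9 front face top",[(313,362),(360,345)],(345,205),10,[.118]*2)
rep("s8 front face top",[(215,218),(272,222)],(350,215),10,[.118]*2)
rep("s8 front face bottom",[(205,385),(275,370)],(350,215),10,[.088]*2)
t=robot.camera("top")
p=proj("top",[.513,.167,.1])[0];print(p)
c=t[int(p[1])-12:int(p[1])+13,int(p[0])-12:int(p[0])+13];print(c.reshape(-1,3).mean(0))
```

```text
s8 washer [0.0096 0.0424] 0.0435 77.3
s8 washer [-0.044   0.0063] 0.0444 171.9
s7 washer [0.0065 0.0409] 0.0414 81.0
s7 washer [-0.055   0.0012] 0.055 178.7
s9 wing top-left edge [0.005  0.0395] 0.0398 82.7
s9 front face top [-0.0106  0.001 ] 0.0106 174.8
s8 front face top [-0.0084  0.0069] 0.0109 140.9
s8 front face bottom [-0.014   0.0039] 0.0146 164.3
[226.28784183 208.04551119]
[145.5872 136.1472 137.8496]
```

The washer is at about 83° in world yaw, so the head is across the slot within a few degrees. The plate is also only at about 80°, so the nut has turned little and isn't tight: the pads slipped on the 20 mm hub. I'll regrip higher, on the flat plate above the hub, and turn again.

Emit:
{"method": "apply_moves", "body": {
  "series": [
    [0,0,1,0,0,-6,0.65],
    [0,0,2,0,0,-12,0.65],
    [0,0,4,0,0,-18,0.65],
    [0,0,6,0,0,-24,0.65],
    [0,0,8,0,0,-25,0.65]
  ]
}}

```text
time: 14.47
position: [0.5117, 0.1668, 0.1632]
tool_rot: [0.758, 0.652, -0.001, -0.001]
ft_force: [0.2, 0.4, 1.0]
grip_width: 0.0567
```

Emit:
{"method": "apply_moves", "body": {
  "series": [
    [0,0,1.5,0,0,0,0.65],
    [0,0,3,0,0,0,0.65],
    [0,0,3.6,0,0,0,0.65],
    [0,0,3.6,0,0,0,0.65],
    [0,0,3.6,0,0,0,0.65]
  ]
}}

```text
time: 14.88
position: [0.5125, 0.1669, 0.1287]
tool_rot: [0.759, 0.651, -0.001, -0.001]
ft_force: [0.2, 1.1, 0.0]
grip_width: 0.0566
```

```bash
python3 -c "
from h import *
o=robot.get_obs();print(o['position'],o['ft_force'],o['moment'],np.degrees(o['q'][0]-o['q'][5]),o['grip_width'])"
```

```text
[0.51247411 0.16692513 0.12871753] [0.21979423 1.06220442 0.02812132] [-0.12299763  0.03599365  0.0175814 ] -8.811658728241758 0.056580669383863746
```

Emit:
{"method": "apply_moves", "body": {
  "series": [
    [0,0,0.3,0,0,0,0.65],
    [0,0,0.3,0,0,0,0],
    [0,0,0.3,0,0,0,0],
    [0,0,0.3,0,0,0,0],
    [0,0,0.3,0,0,0,0]
  ],
  "newtons": 40
}}

```text
time: 15.3
position: [0.5134, 0.1671, 0.1271]
tool_rot: [0.759, 0.651, 0.0, 0.0]
ft_force: [-0.1, -0.8, 0.5]
grip_width: 0.0372
```

Emit:
{"method": "apply_moves", "body": {
  "series": [
    [0,0,0,0,0,0,0],
    [0,0,0,0,0,0,0],
    [0,0,0,0,0,0,0],
    [0,0,0,0,0,0,0],
    [0,0,0,0,0,0,0]
  ]
}}

```text
time: 15.72
position: [0.5131, 0.1671, 0.1265]
tool_rot: [0.759, 0.651, 0.0, 0.0]
ft_force: [0.4, 0.3, 0.3]
grip_width: 0.0093
```

Emit:
{"method": "apply_moves", "body": {
  "series": [
    [0,0,0,0,0,0,0],
    [0,0,0,0,0,0,0],
    [0,0,0,0,0,0,0]
  ]
}}

```text
time: 15.97
position: [0.5131, 0.1671, 0.1266]
tool_rot: [0.759, 0.651, 0.0, -0.0]
ft_force: [0.3, 0.2, 0.9]
grip_width: 0.0095
```

```bash
python3 -c "
from h import *
o=robot.get_obs();print(o['position'],o['ft_force'],o['moment'],np.degrees(o['q'][0]-o['q'][5]),o['grip_width'])"
```

```text
[0.51312791 0.16706837 0.12655504] [0.28532625 0.22745568 0.86786076] [-0.03713207  0.01988175  0.02864191] -8.802400692031174 0.009493867748551427
```

The opening is 9.5 mm, so the pads are flat on the plate. I'll turn again in steps, checking the moment.

Emit:
{"method": "apply_moves", "body": {
  "series": [
    [0,0,0,0,0,2,0],
    [0,0,0,0,0,4,0],
    [0,0,0,0,0,6,0],
    [0,0,0,0,0,8,0],
    [0,0,0,0,0,10,0]
  ]
}}

```text
time: 16.38
position: [0.5132, 0.167, 0.1266]
tool_rot: [0.813, 0.582, 0.0, 0.0]
ft_force: [0.0, -0.9, 0.4]
grip_width: 0.0096
```

```bash
cat > st.py <<'E'
from h import *
o=robot.get_obs();print(o['position'],o['ft_force'],o['moment'],np.degrees(o['q'][0]-o['q'][5]),o['grip_width'])
E
python3 st.py
```

```text
[0.51317938 0.16702589 0.12655238] [ 0.00767549 -0.90436443  0.35061919] [-0.03926208  0.08423116  0.17471439] -18.869597198172436 0.009568099395993419
```

Emit:
{"method": "apply_moves", "body": {
  "series": [
    [0,0,0,0,0,1.5,0],
    [0,0,0,0,0,3,0],
    [0,0,0,0,0,4.5,0],
    [0,0,0,0,0,6,0],
    [0,0,0,0,0,6,0]
  ]
}}

```text
time: 16.8
position: [0.5131, 0.1671, 0.1266]
tool_rot: [0.842, 0.539, 0.0, 0.0]
ft_force: [0.3, -0.1, 0.9]
grip_width: 0.0092
```

```bash
python3 st.py
```

```text
[0.5131408  0.16706401 0.12655485] [ 0.30497727 -0.05355223  0.87017903] [0.00424769 0.11596792 0.13354103] -24.801867438872605 0.009214676301164248
```

Emit:
{"method": "apply_moves", "body": {
  "series": [
    [0,0,0,0,0,1.5,0],
    [0,0,0,0,0,3,0],
    [0,0,0,0,0,4,0],
    [0,0,0,0,0,5,0],
    [0,0,0,0,0,5,0]
  ]
}}

```text
time: 17.22
position: [0.5132, 0.167, 0.1265]
tool_rot: [0.865, 0.502, 0.0, 0.0]
ft_force: [-0.0, 0.7, -0.4]
grip_width: 0.0094
```

```bash
python3 st.py
```

```text
[0.51319515 0.16704206 0.12654584] [-0.03539486  0.7091084  -0.40705831] [ 0.02787103 -0.01308162  0.22881432] -29.8003655522175 0.009395629397187407
```

Emit:
{"method": "apply_moves", "body": {
  "series": [
    [0,0,0,0,0,1,0],
    [0,0,0,0,0,2,0],
    [0,0,0,0,0,3,0],
    [0,0,0,0,0,4,0],
    [0,0,0,0,0,4,0]
  ]
}}

```text
time: 17.63
position: [0.5134, 0.1669, 0.1266]
tool_rot: [0.882, 0.471, 0.0, 0.0]
ft_force: [0.9, 0.5, -0.5]
grip_width: 0.0101
```

```bash
python3 st.py
```

```text
[0.51344117 0.16692943 0.12658601] [ 0.89094927  0.45377118 -0.48518714] [-0.05744111 -0.12253077  0.56225045] -33.833287635334806 0.01008831393924075
```

Emit:
{"method": "apply_moves", "body": {
  "series": [
    [0,0,0,0,0,1,0],
    [0,0,0,0,0,2,0],
    [0,0,0,0,0,3,0],
    [0,0,0,0,0,3,0]
  ]
}}

```text
time: 17.97
position: [0.5134, 0.1669, 0.1266]
tool_rot: [0.894, 0.448, 0.0, 0.0]
ft_force: [1.1, -0.1, -0.6]
grip_width: 0.0106
```

```bash
python3 st.py
```

```text
[0.51341771 0.1669177  0.126607  ] [ 1.10647787 -0.06385063 -0.59120448] [-0.16894462 -0.22262377  0.73150521] -36.84397584200831 0.010561418814176427
```

The moment sat on a 0.2 N m plateau and then rose to 0.73, so the nut is at its stop. I'll back off 4°, which should keep the torque positive, then open.

Emit:
{"method": "apply_moves", "body": {
  "series": [
    [0,0,0,0,0,-2,0],
    [0,0,0,0,0,-4,0],
    [0,0,0,0,0,-4,0],
    [0,0,0,0,0,-4,0.65],
    [0,0,0,0,0,-4,0.65]
  ]
}}

```text
time: 18.38
position: [0.5123, 0.1671, 0.1264]
tool_rot: [0.879, 0.477, -0.001, -0.001]
ft_force: [0.1, -0.1, -0.1]
grip_width: 0.0164
```

```bash
python3 st.py
```

```text
[0.51234228 0.16711104 0.12644875] [ 0.06302666 -0.09941368 -0.13229951] [-0.09823589  0.12124192 -0.04831273] -32.93304173831606 0.016430077803221366
```

Emit:
{"method": "apply_moves", "body": {
  "series": [
    [0,0,0,0,0,0,0.65],
    [0,0,0,0,0,0,0.65],
    [0,0,0,0,0,0,0.65],
    [0,0,0,0,0,0,0.65],
    [0,0,0,0,0,0,0.65]
  ]
}}

```text
time: 18.8
position: [0.513, 0.167, 0.1265]
tool_rot: [0.878, 0.478, -0.0, -0.0]
ft_force: [0.3, 1.1, -0.6]
grip_width: 0.0484
```

Emit:
{"method": "apply_moves", "body": {
  "series": [
    [0,0,-1,0,0,0,0.65],
    [0,0,-4,0,0,0,0.65],
    [0,0,-8,0,0,0,0.65],
    [0,0,-12,0,0,0,0.65],
    [0,0,-12,0,0,0,0.65]
  ]
}}

```text
time: 19.22
position: [0.518, 0.1678, 0.255]
tool_rot: [0.878, 0.479, 0.008, 0.003]
ft_force: [0.9, -0.2, 1.5]
grip_width: 0.0563
```

Run:
```python
from fit import *
s=robot.camera("scene");cv2.imwrite("pics/sc11.png",s[:,:,::-1])
print(wing("scene",s))
# washer yaw: same-scene comparison, grey corners by hand not possible; compare with sc10
a=cv2.imread("pics/sc10.png")[:,:,::-1]
d=np.abs(a.astype(int)-s).sum(2)[205:265,345:405]
ys,xs=np.where(d>60);print(len(xs),xs.min()+345,xs.max()+345,ys.min()+205,ys.max()+205)
o=robot.get_obs();print(o["time"],o["position"],o["ft_force"])
```

```text
(np.float64(157.66666666666666), [(np.float64(0.7122641509433962), 56, np.float64(0.5175), np.float64(0.1686)), (np.float64(0.7096446700507614), 52, np.float64(0.5173), np.float64(0.1685)), (np.float64(0.6851905311778291), 48, np.float64(0.5175), np.float64(0.1684)), (np.float64(0.6841528557731817), 60, np.float64(0.5168), np.float64(0.1685)), (np.float64(0.6688311688311688), 44, np.float64(0.5174), np.float64(0.1681)), (np.float64(0.6524098720764957), 64, np.float64(0.5174), np.float64(0.1685))])
241 345 386 227 261
19.2667 [0.51622595 0.16751335 0.25186888] [-0.37305876 -0.24556986 -0.46448742]
```

The plate now sits at about 56° world yaw, 115° from the slot. The head can turn at most 95°, so the nut has turned at least about 0.35 rad and is at its stop. The gripper is clear, so I'm handing in.

```bash
python3 -c "
from rig import robot
print(robot.hand_in()); print(robot.get_obs()['time'])"
```

```text
the job is handed in; nothing more can be done
None
the job is handed in; nothing more can be done
```

I handed the job in at about 19 s of the 38 s limit. The red bolt is in the U-clamp with its washer on the bars, and the nut is turned to its stop and released. No verdict was reported.

**What happened:** I took the red bolt from the rack, lowered it between the bars and pressed until the washer made contact. The first turn seated the head across the slot, but the pads slipped on the round hub. After letting go, I measured the nut at only about 0 to 6° past the head (tight needs about 11.5°). I gripped again higher up, flat on the wing plate, and turned to the stop. The moment held at about 0.2 N m and then rose to 0.73 N m.

**Last checks:**
- **Nut:** the wing measured about 56° in world yaw, and the tool read 57° at release. That is about 115° from the slot. The head can turn at most 95°, so the nut has turned about 0.35 rad.
- **Position:** the wing centre was about 4 to 5 mm from my estimate of the clamp's middle, against limits of 20 mm along the slot and 10 mm across. The gripper was open and about 14 cm above it.

**Not confirmed:**
- **Final image:** I had used all 12 picture views, so the last state was checked only by numbers. The wing fit overlapped the image by just 0.71, so its angle is good to roughly 5°.
- **Washer and head:** I did not measure their angle again after the second turn; before it the washer was within about 5° of square.
- **Blue bolt:** it was still in its trough right after I lifted the red one, and I did not measure it again.

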